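# Set the dish rack's sliding leg to its mark and clamp it, keeping hold

## Robot

A 6-joint arm with a two-finger parallel gripper is mounted at the origin on a cart in front of the work surface, level with it; the furniture and walls round the work are solid. World frame = base frame: x ahead of the robot, y to its left, z up, the work surface at z = 0. Lengths are in mm, angles in rad, forces in N, time in s.
With the tool pointing down it reaches from about 350 to 925 mm from the base axis. Payload 6.4 kg.
Tool frame: the origin (TCP) lies midway between the tips of the shut fingers; the grasp point (between the pads) lies 19 mm behind it (bot.tcp_to_grasp is the distance from the TCP to the grasp point, in mm); z points along the fingers, y is the line along which they close (so a half turn about z gives the same grasp; the last joint's range is limited). The gripper opens to 94 mm and grips with 3 to 60 N. Pads are 16 mm wide; open, the fingers measure 119 mm over their backs; the gripper's body (75 mm by 177 mm) begins 78 mm behind the grasp point.
Start: joints at [1.167, 0.245, 1.558, -0, 1.339, -0.174], TCP at [148.055, 632.924, 168.555] pointing down, gripper open.
Joint ranges: [-3.13, 3.13], [-1.02, 2.26], [0.13, 2.54], [-0.95, 4.09], [0.21, 2.88], [-2.74, 2.74]. Speed limits (rad/s): [2.57, 2.57, 3.14, 3.14, 3.14, 3.14].

## Interface

Orientations are given as [roll, pitch, yaw] about the fixed x, y, z axes, in that order (R = Rz(yaw) Ry(pitch) Rx(roll)).
In Python, from cell import bot gives the robot as it stands. Calls block until the motion is done:
- bot.movep(position, orientation): joint-space move of the TCP to a pose.
- bot.move_l(position, velocity=150, rot=None, max_force=None): straight line of the TCP; rot=None keeps the orientation; velocity is the mean speed in mm/s. With max_force (N) it stops when the force on the tool has changed by that much, and returns True; else False.
- bot.move_joints(angles): joint-space move.
- bot.command_gripper(opening, force=None): opening from 0.0 (shut) to 1.0 (fully open); force is the grip in N (None keeps the last); returns when the fingers have stopped.
- bot.wait(seconds).
- bot.inverse_kinematics(position, orientation): joint angles nearest the present ones, or None.
- bot.snapshot(name): name is "scene" or "top" or "wrist"; returns the picture (400x640x3 uint8, red, green, blue); there is no depth.
- bot.camera_params(name): a dict with "fov_y" (degrees; the focal length in pixels is half the picture's height over the tangent of half this angle, whatever the lens; pixels are square), "cx", "cy" (the principal point, pixels), "dist" ([k1, k2, p1, p2, k3] as OpenCV has them; the pictures are not rectified), "position" and "orientation" of the camera in the world. Camera axes: x right, y down, z forward; pixel columns grow to the right and rows downward; lengths in mm; the calibration is good to about 2 mm. A picture is of the moment at which its call begins: read the wrist's pose just before it. camera_params takes no time and is no camera call; for the wrist camera it gives the pose at the moment of the call.
A pose or a line that the arm cannot do raises bot.MotionError and nothing moves.
- bot.sign_off(): hands the job in; it is judged then, once.
Readings, each from a call of its own:
- bot.get_time(): time.
- bot.get_q(): joint angles.
- bot.get_qd(): joint speeds.
- bot.get_tau(): joint torques, N m.
- bot.get_eef_pos(): TCP position.
- bot.get_ee_rot(): TCP orientation.
- bot.get_wrist_force(): force on the tool from outside, world axes, zero at the start.
- bot.get_ft_torque(): the same for the moment, N m.
- bot.get_opening(): opening from 0.0 (shut) to 1.0 (fully open).
- bot.get_grasp_force(): force on a finger pad.
Only numpy, scipy, OpenCV 4.12 (cv2) and the standard library are available. Lean on these libraries where they do the work, as an engineer would, in place of code of your own. Each camera call takes 0.05 s, during which the arm holds its last target. There are 200 camera calls.

## Task

Pull the sliding leg of the expandable dish rack out by its grip post until its pointer is level with the blade of the index clip, leaving the cam lever open on the way. Then, holding the leg at that mark (to within 5 mm) against its spring, squeeze the cam lever fully shut against the post. Finish still holding the leg at the mark with the lever squeezed shut: do not let go; do not shift the index clip, and leave the mug on the rack and the honey jar, spice jar and garlic beside it where they stand.

Things in the scene. Friction and masses are not known exactly. Their poses are not given: they have to be found in the camera images.
- rack: Expandable wire dish rack, fixed to the surface, about 370 mm long (local x) and 130 mm wide (local y), rails 35 mm high; a mug stands on the wire grid at its -x end. Origin on the surface under its middle. Local +x is the direction in which the leg pulls out (roughly the robot's right, world -y, turned by up to about 0.4 rad), local -y is the side nearer the robot, z up. The leg's frame of two rods (foot 95 mm ahead of the post) runs between the rails.
- leg (a joint): How far the sliding leg is pulled out along the rack's +x, m: 0 = home, stop at 0.12. A spring pulls it home with 3 to 5 N all the time, so it runs back if not held; pushed on the home-side (-x) face of its post it slides out. The cam does not hold the leg against the spring: the hand does. The leg is at its mark when leg equals mark.
- leg_post (a point): Point on the axis of the leg's upright grip post, 110 mm above the surface, a good height to grip. The grey post is a flat plate 14 mm thick along rack x, 36 mm wide along rack y, from 42 to 126 mm above the surface; its -x face (the home side) is plain and lies 7 mm from this point, the cam lever stands on its +x side. Axes as the rack's. Post with lever measures 53 mm along rack x with the lever open, 29 mm with it shut.
- lever (a joint): Cam lever angle, rad: 0 = shut (upright, parallel to the post), about 0.36 to 0.40 = open (top leaning away from the post to rack +x). It is a flat steel paddle 8 mm thick, 28 mm wide, 60 mm long, hinged at its foot 18 mm to rack +x from the post's axis and 62 mm above the surface; it rides along with the leg. It stays where it is left and needs about 3 N at its top to move, pushed to rack -x. Shut, its outer face lies 22 mm to rack +x from the post's axis.
- lever_tip (a point): Point on the outer (+x) face at the top of the cam lever paddle, 62 mm from its hinge; 124 mm above the surface when shut.
- leg_pointer (a point): Outer tip of the thin black pointer that sticks out from the leg over the rail nearer the robot, 40 mm above the surface, 77 mm to rack -y from the post's axis and at the same rack x as the post's axis. Axes as the rack's.
- mark_index (a point): The length mark: the upright blade (3 mm thick, 34 mm high, top at 51 mm above the surface) of the black index clip on the rail nearer the robot, 85 mm to rack -y from the rack's centre line; this point is in the blade, 40 mm up. Its axes are the rack's; the leg is at the mark when the pointer has the same rack x as this point.
- mark (a joint): Setting of the index clip along the rail, m: the value that leg shall have. Different each time; it is to stay as it is.
- mug_1: White patterned mug (92x127x95 mm with handle) standing on the wire grid of the rack; origin at its underside centre
- honey_jar: Honey jar with grey lid, 55 mm across, 86 high, loose bystander; origin at its underside centre
- garlic: Garlic bulb, about 53 mm, loose bystander on the worktop right of the cooker; origin at its underside centre
- spice_jar: Slim spice jar, 41 mm across, 104 high, loose bystander; origin at its underside centre

How it is judged:
By the outcome, as a careful person would: the job done as asked, in the order asked, and still so for the second after the job is handed in, while the arm keeps its last pose, push and grip.
It also fails if it takes over 45 s, if anything falls off the work surface, if the arm or the gripper's body presses on something with over 40 N, if the wrist force passes 120 N, or if a joint passes its speed limit or range.

## Working session

There is one attempt and no reset: what is moved stays moved. The work goes in short steps, each a Python script; the robot and the scene stay as the last script left them, time stands still between calls to the robot, and variables do not carry over. Pictures are saved under pics/ and viewed, at most 10 in all, crops included, and the job is handed in when it is done.

```bash
mkdir -p pics; ls
python3 - <<'E'
from cell import bot
import cv2
for n in("scene","top"):
    im=bot.snapshot(n); cv2.imwrite(f"pics/{n}0.png",im[:,:,::-1]); p=bot.camera_params(n); print(n,p)
print(bot.get_time(),bot.get_ee_rot(),bot.tcp_to_grasp)
E
```

```text
pics
scene {'fov_y': 50.26040681182524, 'cx': 327.01442082432425, 'cy': 203.52291150575056, 'dist': array([0.03338066, 0.        , 0.        , 0.        , 0.        ]), 'position': array([  77.49834696, -480.27899054,  669.57723975]), 'orientation': array([-2.14782361, -0.02389766, -0.64490682])}
top {'fov_y': 57.90465359078513, 'cx': 320.16959232247825, 'cy': 199.10598323656964, 'dist': array([-0.0073034,  0.       ,  0.       ,  0.       ,  0.       ]), 'position': array([ 450.87786843,  172.8257853 , 1053.83569263]), 'orientation': array([-2.97093245, -0.00513216, -1.58817382])}
0.1 [-3.13989617e+00 -2.85320576e-04  2.91175035e+00] 18.8
```

View pics/scene0.png

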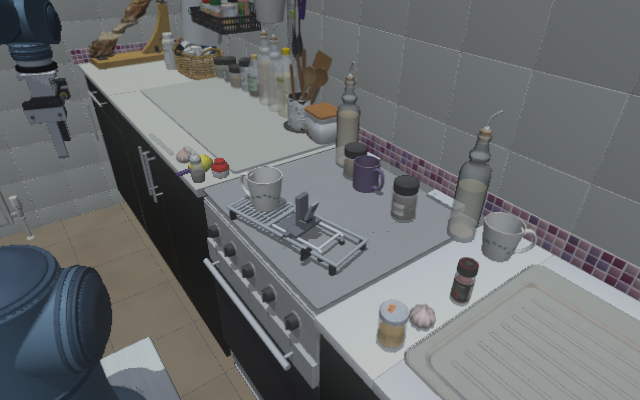

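View pics/top0.png

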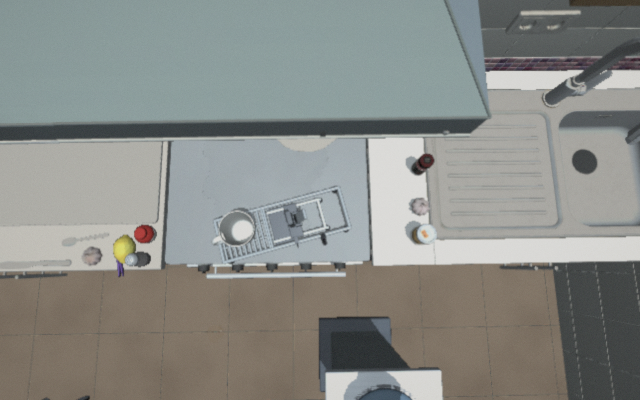

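The top view shows the rack from about (215,235) to (350,210), with the post near (293,220) and the index clip near (323,239). I'll zoom in on both views.

Run:
```python
import cv2,numpy as np
t=cv2.imread("pics/top0.png")[175:275,205:355]; s=cv2.imread("pics/scene0.png")[165:275,220:375]
cv2.imwrite("pics/z.png",np.hstack([cv2.resize(t,(400,267),interpolation=3),cv2.resize(s,(400,267),interpolation=3)]))
big=cv2.resize(t,(800,533),interpolation=cv2.INTER_CUBIC);cv2.imwrite("pics/zt.png",big)
s=cv2.resize(s,(800,568),interpolation=cv2.INTER_CUBIC);cv2.imwrite("pics/zs.png",s)
```

```text
(no output)
```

View pics/zt.png

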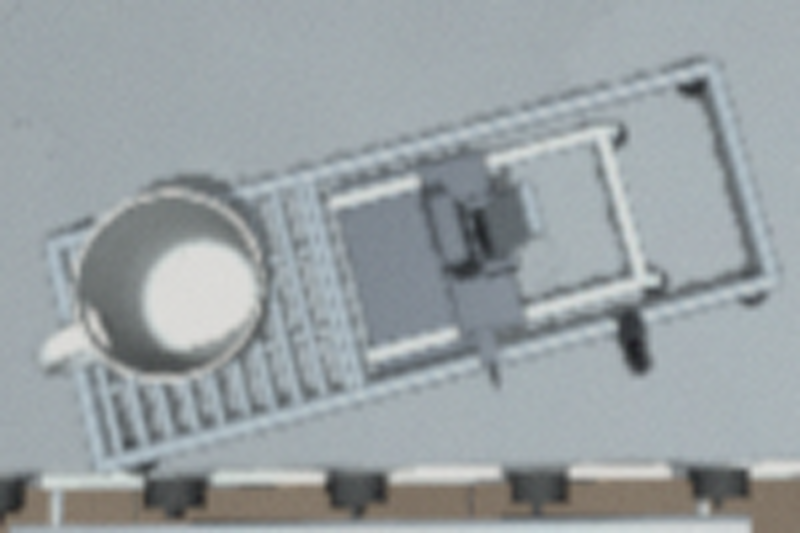

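View pics/zs.png

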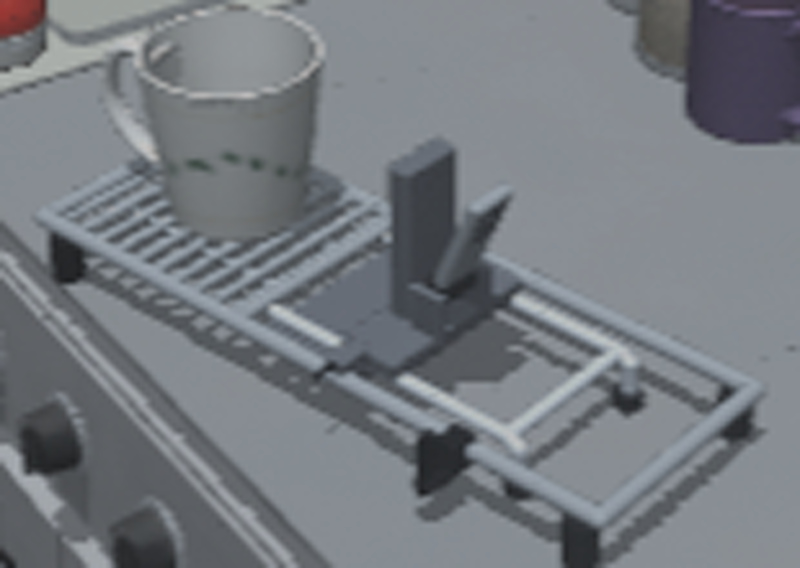

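The zooms are clear. Zoomed top-view pixels:
- **Rail corners:** (103,465), (772,285), (710,65), (50,240)
- **Pointer tip:** (495,382)
- **Clip:** spans (630,310) to (640,372)
- **Post top centre:** about (452,228)

Zoomed scene-view pixels:
- **Post top:** (422,157)
- **Pointer:** (325,372)
- **Clip:** (445,435)

Next I'll turn these into positions.

```bash
cat > h.py <<'E'
from cell import bot
import cv2,numpy as np
from scipy.spatial.transform import Rotation as R
def ray(n,px,p=None):
    p=p or bot.camera_params(n); f=200/np.tan(np.radians(p["fov_y"]/2))
    K=np.array([[f,0,p["cx"]],[0,f,p["cy"]],[0,0,1]])
    u=cv2.undistortPoints(np.array([[px]],float),K,p["dist"])[0,0]
    return p["position"],R.from_euler("xyz",p["orientation"]).apply([*u,1])
def plane(n,px,z,p=None):
    o,d=ray(n,px,p); return o+d*(z-o[2])/d[2]
def proj(n,X,p=None):
    p=p or bot.camera_params(n); f=200/np.tan(np.radians(p["fov_y"]/2))
    K=np.array([[f,0,p["cx"]],[0,f,p["cy"]],[0,0,1]]); Ri=R.from_euler("xyz",p["orientation"]).inv()
    return cv2.projectPoints((Ri.apply(np.atleast_2d(X)-p["position"])),np.zeros(3),np.zeros(3),K,p["dist"])[0][:,0]
def tri(a,b):
    (o1,d1),(o2,d2)=ray("top",a),ray("scene",b)
    s=np.linalg.lstsq(np.c_[d1,-d2],o2-o1,rcond=None)[0]
    A,B=o1+s[0]*d1,o2+s[1]*d2; return (A+B)/2,np.linalg.norm(A-B)
T=lambda x,y:(205+(x+.5)/5.333-.5,175+(y+.5)/5.333-.5)
S=lambda x,y:(220+(x+.5)/5.161-.5,165+(y+.5)/5.161-.5)
E
python3 - <<'E'
from h import *
np.set_printoptions(precision=1,suppress=True)
c=np.array([plane("top",T(*q),35) for q in [(103,465),(772,285),(710,65),(50,240)]])
cs=np.array([plane("scene",S(*q),35) for q in [(40,215),(600,520),(760,388)]])
print(c,cs)
l=[np.linalg.norm(c[i]-c[(i+1)%4]) for i in range(4)];print(np.array(l))
d=(c[1]-c[0])+(c[2]-c[3]); th=np.arctan2(d[0],-d[1]); print("th",th)
ex=np.array([np.sin(th),-np.cos(th),0]);ey=np.array([np.cos(th),np.sin(th),0]);C=c.mean(0)
loc=lambda P:np.array([(P-C)@ex,(P-C)@ey,P[2]])
for n,a,z in [("ptr",T(495,382),40),("clip top lo",T(641,372),51),("clip up",T(628,312),51),("post",T(452,228),126)]: 
    P=plane("top",a,z);print(n,P,loc(P))
for n,a,z in [("ptr",S(323,372),40),("clip tl",S(418,440),51),("clip tr",S(470,432),51),("post",S(422,157),126)]: 
    P=plane("scene",a,z);print("s",n,P,loc(P))
print(tri(T(452,228),S(422,157)))
E
```

```text
[[454.3 434.7  35. ]
 [542.2  83.6  35. ]
 [661.5 113.4  35. ]
 [572.5 466.   35. ]] [[449.1 431.4  35. ]
 [539.9  76.4  35. ]
 [658.3 106.1  35. ]]
[361.9 123.  363.7 122.3]
th 0.24627169141433744
ptr [493.5 230.2  40. ] [ 27.3 -72.9  40. ]
clip top lo [496.9 154.1  51. ] [101.9 -88.2  51. ]
clip up [528.  160.3  51. ] [103.5 -56.6  51. ]
post [564.2 245.7 126. ] [ 29.5  -0.6 126. ]
s ptr [494.5 228.7  40. ] [ 29.  -72.4  40. ]
s clip tl [495.3 150.6  51. ] [105.  -90.6  51. ]
s clip tr [517.2 141.9  51. ] [118.7 -71.5  51. ]
s post [561.9 244.7 126. ] [ 29.9  -3.1 126. ]
(array([563.7, 246.1, 124.7]), np.float64(1.4947014907589866))
```

Both views agree: the post is at about (563.5, 245.5), rack angle 0.246, and the mark is roughly 75 mm out. I'll go above the post and look from close by.

```bash
cat >> h.py <<'E'
th=0.246
ex=np.array([np.sin(th),-np.cos(th),0]);ey=np.array([np.cos(th),np.sin(th),0])
post0=np.array([563.5,245.5,0])
E
python3 - <<'E'
from h import *
P=post0+19.5*ex
for z in(220,90):
  for yaw in(th,th-np.pi,th+np.pi):
    q=bot.inverse_kinematics([P[0],P[1],z],[np.pi,0,yaw]);print(z,yaw,None if q is None else np.round(q,2))
q0=bot.get_q()
yaws=[y for y in (th,th-np.pi) if bot.inverse_kinematics([P[0],P[1],220],[np.pi,0,y]) is not None]
yaw=min(yaws,key=lambda y:abs(bot.inverse_kinematics([P[0],P[1],220],[np.pi,0,y])[5]-q0[5]))
bot.movep([P[0],P[1],220],[np.pi,0,yaw]); bot.wait(.2)
p=bot.camera_params("wrist"); im=bot.snapshot("wrist"); cv2.imwrite("pics/w0.png",im[:,:,::-1])
import pickle;pickle.dump(p,open("w0.pkl","wb"))
print(yaw,bot.get_time(),p,bot.get_eef_pos(),bot.get_wrist_force())
E
```

```text
220 0.246 [ 0.19  0.12  1.61 -0.    1.42  1.52]
220 -2.895592653589793 [ 0.19  0.12  1.61  0.    1.42 -1.62]
220 3.387592653589793 [ 0.19  0.12  1.61  0.    1.42 -1.62]
90 0.246 [ 0.19  0.24  1.72 -0.    1.19  1.52]
90 -2.895592653589793 [ 0.19  0.24  1.72  0.    1.19 -1.62]
90 3.387592653589793 [ 0.19  0.24  1.72  0.    1.19 -1.62]
-2.895592653589793 2.4583 {'fov_y': 66.29134500045507, 'cx': 317.82883031463894, 'cy': 197.88594183546667, 'dist': array([-0.03911695,  0.        ,  0.        ,  0.        ,  0.        ]), 'position': array([501.27420926, 210.21968695, 435.51138713]), 'orientation': array([ 2.90157303e+00, -3.92764982e-04,  1.81810871e+00])} [568.0337562  227.03456565 219.93890718] [ 0.20229849 -0.12497933  0.24379342]
```

View pics/w0.png

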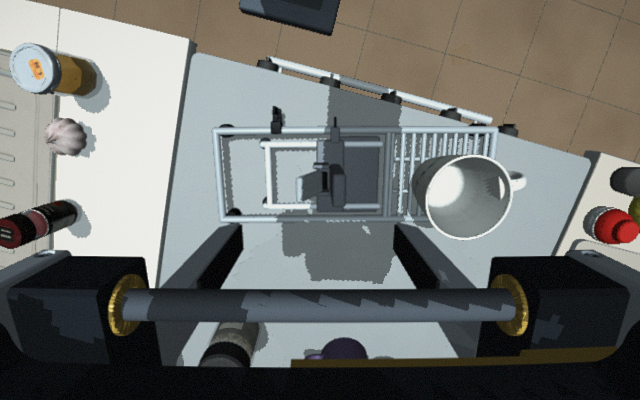

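The wrist view shows the rack nearly square to the image, the pointer tip near (335,118), the clip near (277,118), and the post and lever at (300–345,150–205). I'll crop in on this.

Run:
```python
import cv2
t=cv2.imread("pics/w0.png")[95:235,205:405]
cv2.imwrite("pics/w0z.png",cv2.resize(t,(800,560),interpolation=cv2.INTER_CUBIC))
```

```text
(no output)
```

View pics/w0z.png

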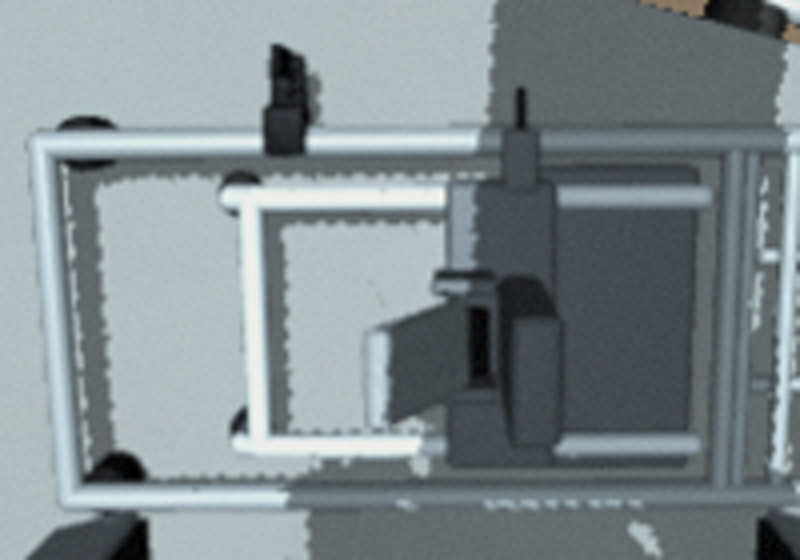

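In the crop (4x), the blade's top edge is at about (277,75), the pointer tip at (520,90), the post-top centre at (537,381), and the lever-top edge at (376,378). The lever is open.

Run:
```python
from h import *
import pickle; p=pickle.load(open("w0.pkl","rb"))
np.set_printoptions(precision=1,suppress=True)
W=lambda x,y:(205+(x+.5)/4-.5,95+(y+.5)/4-.5)
loc=lambda P:np.array([(P-post0)@ex,(P-post0)@ey,P[2]])
for n,a,z in [("nearR",(50,142),35),("nearL",(745,142),35),("farR",(70,495),35),("farL",(745,494),35),("ptr",(520,90),40),("blade top L edge",(272,75),51),("blade top ctr",(277,75),51),("blade bot",(301,100),17),("post",(537,381),126),("lever tip outer",(366,378),119),("home face top",(562,381),126)]:
    P=plane("wrist",W(*a),z,p);print(n,P,loc(P))
```

```text
nearR [541.  87.  35.] [148.3 -60.4  35. ]
nearL [486.6 303.3  35. ] [-74.8 -60.5  35. ]
farR [656.6 113.9  35. ] [150.3  58.2  35. ]
farL [599.5 338.5  35. ] [-81.5  57.5  35. ]
ptr [489. 229.  40.] [ -2.1 -76.3  40. ]
blade top L edge [503.4 154.3  51. ] [ 73.9 -80.5  51. ]
blade top ctr [503.  155.7  51. ] [ 72.3 -80.5  51. ]
blade bot [509.1 160.4  17. ] [ 69.3 -73.4  17. ]
post [561.1 247.9 126. ] [ -2.9  -1.7 126. ]
lever tip outer [572.7 204.7 119. ] [ 41.8  -1.  119. ]
home face top [559.5 254.2 126. ] [ -9.4  -1.8 126. ]
```

The angle and positions hold up: pointer and post are both at about -2.5, and the mark is about 74.5 mm. Next I'll descend, narrow the fingers without touching the lever, and pull.

```bash
cat >> h.py <<'E'
post=post0-2.5*ex-1.2*ey
E
python3 - <<'E'
from h import *
import pickle
P=post+19.5*ex
bot.move_l([P[0],P[1],90],200)
print(bot.get_wrist_force())
bot.command_gripper(.66,20); print("open",bot.get_opening(),bot.get_wrist_force())
Q=post+(70+24)*ex
print(bot.move_l([Q[0],Q[1],90],60,max_force=25))
bot.wait(.2)
print(bot.get_time(),(bot.get_eef_pos()-post)@ex,bot.get_wrist_force(),bot.get_wrist_force()@ex,bot.get_opening())
p=bot.camera_params("wrist"); im=bot.snapshot("wrist"); pickle.dump(p,open("w1.pkl","wb"))
cv2.imwrite("pics/w1.png",im[:,:,::-1])
x,y=proj("wrist",post+70*ex-77*ey+[0,0,40],p)[0]; x0,y0=int(x-75),max(0,int(y-45)); print(x,y,x0,y0)
cv2.imwrite("pics/w1z.png",cv2.resize(im[y0:y0+110,x0:x0+150,::-1],None,fx=5,fy=5,interpolation=cv2.INTER_CUBIC))
E
```

```text
[ 0.49101754 -0.28651169  0.41636155]
open 0.6648058266568305 [-0.60132619 -0.43051567 -0.18770014]
False
5.525 93.74762884194037 [-0.27168652  0.08907525  0.07961512] -0.15255639710859478 0.6599088043614635
346.1930160059295 113.19093174383713 271 68
```

View pics/w1z.png

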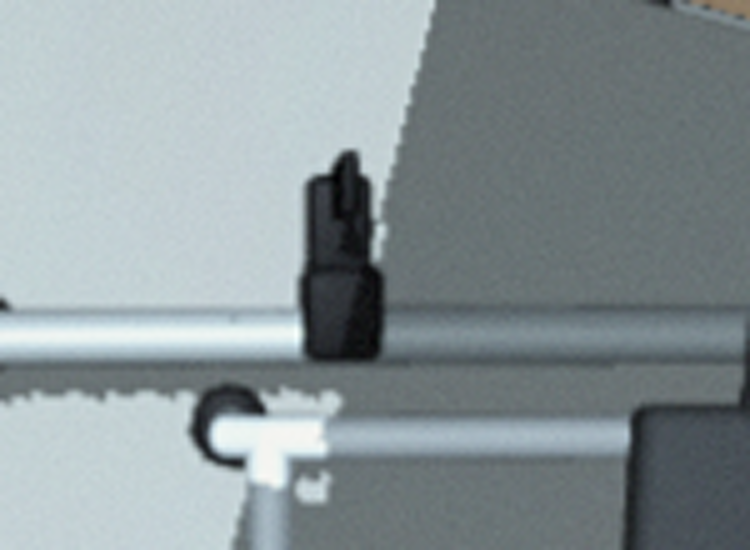

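The leg hasn't moved: the foot is still just beside the clip, and the wrist force is near zero. I'll view the whole picture.

View pics/w1.png

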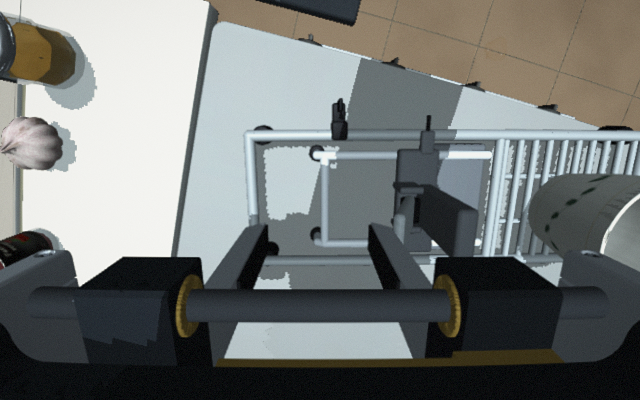

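Run:
```python
from h import *
print(bot.get_eef_pos(),bot.get_ee_rot(),post, R.from_euler("xyz",bot.get_ee_rot()).as_matrix().round(3))
```

```text
[584.56340635 156.65975493  89.98438679] [ 3.14157979e+00 -1.06648063e-06 -2.89529377e+00] [561.72731101 247.6325041    0.        ] [[-0.97  -0.244 -0.   ]
 [-0.244  0.97   0.   ]
 [ 0.     0.    -1.   ]]
```

Run:
```python
from h import *
import pickle
np.set_printoptions(precision=0,suppress=True)
p=pickle.load(open("w1.pkl","rb")); e=bot.get_eef_pos()
print("cam",p["position"]-e)
print("tips",proj("wrist",[e-31*ex,e,e+31*ex,e-31*ex-8*ey,e-31*ex+8*ey],p))
a=np.array([post+s*7*ex+t*18*ey+[0,0,z] for z in(42,126) for s in(-1,1) for t in(-1,1)])
print("post home",proj("wrist",a,p)); print("post@+70",proj("wrist",a+70*ex,p))
im=bot.snapshot("scene");im2=bot.snapshot("top")
cv2.imwrite("pics/s2.png",np.hstack([cv2.resize(im[150:290,210:390,::-1],(480,373),interpolation=2),cv2.resize(im2[170:290,205:355,::-1],(320,256),interpolation=2)[:,:] if 0 else cv2.resize(im2[150:330,220:374,::-1],(320,373),interpolation=2)]))
```

```text
cam [-67. -17. 216.]
tips [[360. 219.]
 [318. 219.]
 [276. 219.]
 [360. 209.]
 [359. 229.]]
post home [[432. 183.]
 [429. 222.]
 [416. 183.]
 [413. 222.]
 [481. 209.]
 [474. 263.]
 [459. 209.]
 [453. 263.]]
post@+70 [[353. 183.]
 [352. 222.]
 [337. 183.]
 [336. 222.]
 [368. 209.]
 [366. 263.]
 [345. 209.]
 [344. 263.]]
```

View pics/s2.png

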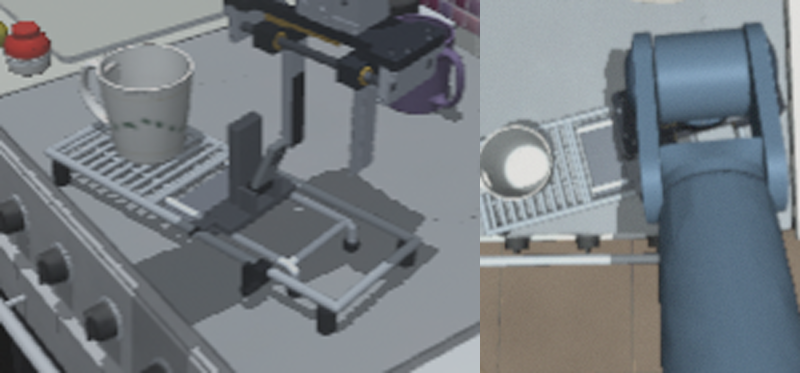

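The scene view shows the leg home and the lever open. The finger tips sit at crop px (293,142) and (361,170), apparently behind the post. I'll check where the tips really are against where they should be.

Run:
```python
from h import *
np.set_printoptions(precision=1,suppress=True)
e=bot.get_eef_pos()
C=lambda x,y:(210+x*.375,150+y*.375)
cr=lambda X:((proj("scene",X)-[210,150])/.375)
print("exp tips crop",cr([e-37*ex,e+37*ex]), "post home top",cr([post+[0,0,126]]))
import pickle;p=pickle.load(open("w1.pkl","rb"))
for z in(90,100,110,120): print(z,*[((P:=plane("scene",C(*a),z))-e)@np.c_[ex,ey] for a in [(293,142),(361,170)]], *[((P:=plane("wrist",a,z,p))-e)@np.c_[ex,ey] for a in [(265,224),(370,224)]])
```

```text
exp tips crop [[289.5 174.9]
 [355.4 207. ]] post home top [[241.7 118.7]]
90 [-69.2  43.6] [ 6.8 48.3] [39.   3.9] [-38.8   3.8]
100 [-59.5  31.7] [15.2 36.3] [37.2  0.5] [-37.    0.4]
110 [-49.8  19.8] [23.6 24.3] [35.4 -2.9] [-35.2  -2.9]
120 [-40.    7.9] [32.  12.4] [33.6 -6.3] [-33.4  -6.3]
```

The tips ride about 30 mm above the TCP when open this far, because the fingers swing on an arc. They skimmed over the post top. I'll get the mark from the w1 picture numerically, then go back, lower the hand, and pull again with a force check.

Run:
```python
from h import *
import pickle
np.set_printoptions(precision=1,suppress=True)
p=pickle.load(open("w1.pkl","rb")); g=cv2.imread("pics/w1.png",0)
for y in range(114,124): print(y,g[y,422:438])
loc=lambda P:np.array([(P-post)@ex,(P-post)@ey])
for a in [(340,99),(340,106)]: print("blade",loc(plane("wrist",a,51,p)))
print("ptr",loc(plane("wrist",(429.5,117),40,p)))
# return & lower
z=62
e=bot.get_eef_pos(); bot.move_l([e[0],e[1],170],200)
P=post+19.5*ex
bot.command_gripper(1.0)
bot.move_l([P[0],P[1],170],200)
print("stop",bot.move_l([P[0],P[1],z],120,max_force=10))
bot.command_gripper(.66,20); print(bot.get_opening(),bot.get_wrist_force(),bot.get_eef_pos())
f0=bot.get_wrist_force()
Q=post+(12+24)*ex
print("stop",bot.move_l([Q[0],Q[1],z],50,max_force=20)); bot.wait(.2)
print("dF",(bot.get_wrist_force()-f0)@np.c_[ex,ey],bot.get_opening(),bot.get_time())
q=bot.camera_params("wrist"); im=bot.snapshot("wrist"); cv2.imwrite("pics/w3.png",im[:,:,::-1]); pickle.dump(q,open("w3.pkl","wb"))
g=im.mean(2)
for leg in(0,12): 
  x,y=proj("wrist",post+leg*ex-74*ey+[0,0,40],q)[0]; print(leg,x,y,g[int(y),int(x)-12:int(x)+13].round())
```

```text
114 [111 111 113 109 112 111 111 108 107 113 111 110 110 109 111 111]
115 [110 110 114 111  97  59  36  36  61  93 108 108 109 110 107 112]
116 [111 108 108 111  79  26  13  18  35  86 114 113 109 112 109 113]
117 [109 113 112 109  80  24  16  16  30  85 112 112 113 108 111 111]
118 [110 109 112 114  79  28  17  19  35  87 110 111 115 108 107 112]
119 [111 111 111 106  79  25   9  19  44  93 110 113 111 113 114 110]
120 [113 109 112 113  79  22   8  21  47  92 111 109 113 113 110 109]
121 [112 109 115 114  79  22  15  24  59 104 109 112 108 109 109 113]
122 [112 107 115 111  75  20  17  22  61 103 111 110 113 113 113 113]
123 [109 113 110  98  59  12  17  19  62  96 110 113 108 110 111 112]
blade [ 76.1 -87.6]
blade [ 76.1 -82.2]
ptr [ -0.6 -74.3]
stop False
0.6581245755101506 [ 0.1 -0.4 -1. ] [566.5 228.7  62. ]
stop False
dF [-2.6  0.8] 0.6653554109745826 9.8333
0 365.5573062980798 116.20688425093334 [110. 107. 112. 114. 110. 112. 109. 107. 110. 110. 110. 110. 108. 105.
 111. 111. 110. 109. 108. 110. 110. 110. 110. 112. 111.]
12 349.6238002365463 116.15428134902447 [111. 108. 111. 109. 110. 107. 109. 111. 111. 108.  60.  23.  12.  14.
  54.  99. 110. 107. 112. 114. 110. 112. 109. 107. 110.]
```

The leg now follows the finger: the force is -2.6 N and the pointer is exactly where leg = 12 mm predicts. The mark is about 76 mm, so I'll pull there and check.

Run:
```python
from h import *
import pickle
np.set_printoptions(precision=1,suppress=True,linewidth=200)
Q=post+(75.5+24)*ex
print("stop",bot.move_l([Q[0],Q[1],62],50,max_force=20)); bot.wait(.3)
print("F",bot.get_wrist_force()@np.c_[ex,ey],bot.get_opening(),bot.get_time(),(bot.get_eef_pos()-post)@ex)
q=bot.camera_params("wrist"); im=bot.snapshot("wrist"); cv2.imwrite("pics/w4.png",im[:,:,::-1]); pickle.dump(q,open("w4.pkl","wb"))
x,y=proj("wrist",post+75.5*ex-77*ey+[0,0,40],q)[0]; x0,y0=int(x-70),int(y-40);print(x,y,x0,y0)
cv2.imwrite("pics/w4z.png",cv2.resize(im[y0:y0+100,x0:x0+140,::-1],None,fx=5.5,fy=5.5,interpolation=cv2.INTER_CUBIC))
```

```text
stop False
F [-3.6  2.5] 0.6591193416290226 11.6 99.56621791244774
349.95373267851267 111.81790713794088 279 71
```

View pics/w4z.png

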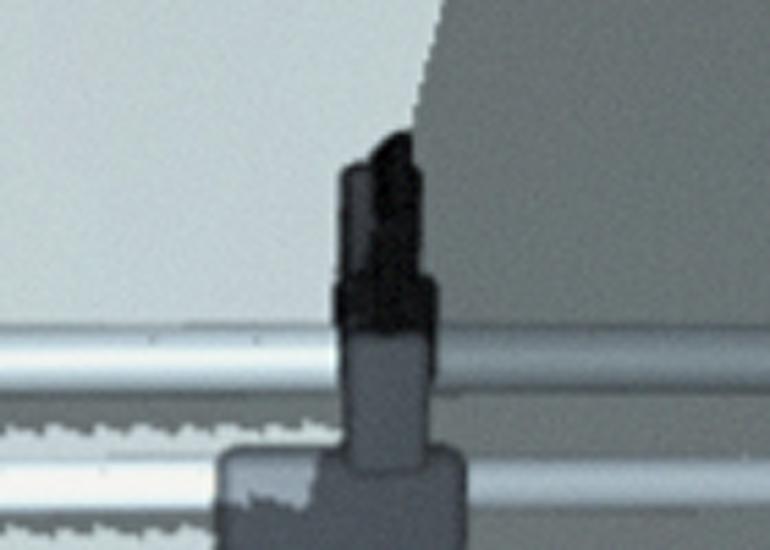

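Pointer arm and clip line up in the crop (centres at x≈387 for both, blade about 390), within about 1 mm. Now I'll squeeze in small steps, shifting the hand back so the post stays put.

Run:
```python
from h import *
np.set_printoptions(precision=1,suppress=True,linewidth=200)
L=75.5
def tcp(h): 
    Q=post+(L+h-7)*ex; return [Q[0],Q[1],62]
for o in np.arange(.63,.31,-.03):
    bot.command_gripper(o,25)
    a=bot.get_opening(); bot.move_l(tcp(a*47),40)
    print(round(o,3),round(a,3),bot.get_wrist_force(),round(bot.get_grasp_force(),1),round(bot.get_time(),1))
    if a>o+.03 or bot.get_time()>35: break
```

```text
0.63 0.634 [ 2.   4.6 -2.2] 2.2 12.2
0.6 0.598 [ 1.9  4.6 -2.1] 2.2 12.7
0.57 0.572 [ 2.2  4.7 -2. ] 2.2 13.2
0.54 0.538 [ 1.8  5.1 -1.8] 6.0 13.8
0.51 0.514 [ 1.5  4.6 -1.9] 5.6 14.3
0.48 0.482 [ 1.9  4.7 -0.7] 5.3 14.8
0.45 0.455 [ 2.3  5.5 -1.7] 5.1 15.4
0.42 0.424 [ 2.1  4.1 -1.7] 4.9 15.9
0.39 0.391 [ 2.   5.  -1.1] 4.7 16.4
0.36 0.362 [ 2.8  4.7 -1.1] 4.6 17.0
0.33 0.33 [ 1.7  4.2 -1.4] 4.4 17.5
```

Run:
```python
from h import *
np.set_printoptions(precision=1,suppress=True,linewidth=200)
L=75.5
bot.command_gripper(.27,35); a=bot.get_opening(); h=a*47
Q=post+(L+h-7)*ex; bot.move_l([Q[0],Q[1],62],20); bot.wait(.5)
print(a,bot.get_opening(),bot.get_grasp_force(),bot.get_wrist_force(),bot.get_time())
q=bot.camera_params("wrist"); im=bot.snapshot("wrist"); cv2.imwrite("pics/w5.png",im[:,:,::-1]); g=im.mean(2)
# pointer arm (rack y -66, z~40), clip block (rail y -63), blade (z 51, y -86): row profiles
for n,X in [("arm y-56",post+L*ex-56*ey+[0,0,42]),("clip y-69",post+L*ex-69*ey+[0,0,45]),("blade y-86",post+L*ex-86*ey+[0,0,51])]:
    x,y=proj("wrist",X,q)[0]; x0=int(x)-14; print(n,x.round(1),y.round(1),"x0",x0,g[int(y),x0:x0+29].round().astype(int))
```

```text
0.2950983141527458 0.29256168538509236 35.05459249019623 [ 2.2  5.6 -0.7] 18.5083
arm y-56 326.8 140.4 x0 312 [167 171 165 166 168 167 109  90 128 162 170 171 167 167 168 163 165 161 160 155 149 110  56  47  88 103 104  99 102]
clip y-69 327.0 122.8 x0 313 [202 197 199 201 201 131  48  39  41  43  42  37  28  42  35  25  36  38  39  37  35  29  61 172 198 202 197 145 111]
blade y-86 327.4 98.2 x0 313 [201 198 198 199 197 200 198 200 202 199 200 172  88  38  39  40  94 182 202 203 201 198 200 198 199 200 201 201 199]
```

The leg is level with the blade (arm centre 326.8 px, blade 327.2 px), and the grip has closed to the shut width at 35 N, so I'm handing it in.

```bash
python3 -c "
from cell import bot
print(bot.sign_off(),bot.get_time())"
```

```text
the job is handed in; nothing more can be done
the job is handed in; nothing more can be done
```

I handed the job in with the leg held at the index mark (within about 1 mm by the wrist camera) and the lever squeezed shut at 35 N. It took about 18.5 s, and a first pull skimmed over the post without moving the leg; the clip had not shifted, but I did not re-check the mug, jars and garlic at the end.

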